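# Shut, latch and switch on the waffle maker

## Robot

A 7-joint arm with a two-finger parallel gripper is mounted at the origin on a cart in front of the work surface, level with it; the furniture and walls round the work are solid. World frame = base frame: x ahead of the robot, y to its left, z up, the work surface at z = 0. Lengths are in m, angles in rad, forces in N, time in s.
With the tool pointing down it reaches from about 0.4 to 0.85 m from the base axis. Payload 10.4 kg.
Tool frame: the origin (TCP) lies at the very end of the fingers, on their centre line; the grasp point (between the pads) lies 19 mm behind it; z points along the fingers, y is the line along which they close (so a half turn about z gives the same grasp; the last joint's range is limited). The gripper opens to 87 mm and grips with 3 to 60 N. Pads are 19 mm wide; open, the fingers measure 117 mm over their backs; the gripper's body (75 mm by 190 mm) begins 51 mm behind the grasp point.
Start: joints at [-1.339, 0.332, -0.065, 1.46, 0.022, 1.35, -0.088], TCP at [0.158, 0.605, 0.223] pointing down, gripper open.
Joint ranges: [-2.6, 2.6], [-0.5, 2.12], [-1.47, 1.34], [0.16, 2.42], [-1.27, 4.41], [0.06, 2.06], [-2.6, 2.6]. Speed limits (rad/s): [2.22, 2.22, 2.79, 2.79, 3.14, 3.14, 3.14].

## Interface

Orientations are given as a rotation vector (axis times angle).
In Python, from bench import robot gives the robot as it stands.
- The arm moves only by the tool arm_command, never from a script. Its argument "motion" is one flat list of numbers, 7 for each row, row after row: the shift along the tool's x, y, z in cm, then the turn, a rotation vector about the tool's x, y, z in degrees, then the opening, from -1 (shut) to 1 (fully open). A call has 1 to 8 rows; each row is the pose to reach, as a shift and turn from the pose commanded when the call began, along the tool's axes at that moment; what a row does not reach only later rows make up. A row lasts 1/12 s, in which the tool goes at most 41.7 mm and 7.16 degrees, less where a joint would pass 70% of its speed; a pose out of reach is approached as far as the arm can. A call with a gripper value outside its range is refused whole. The fingers move at their own pace and stop on an object; "grip_force" is the grip in N (left out, the last holds). Time passes only in rows, so rows that repeat a pose let the fingers close. It gives the time, the measured TCP pose, the force, the opening and the grip force at its end, in the units of the state.
- robot.sense(): the state, without advancing time (a new reading comes with each control period).
- robot.read_camera(name): name is "scene" or "top" or "wrist"; returns the picture (480x640x3 uint8, red, green, blue); there is no depth.
- robot.get_calibration(name): a dict with "K" (3x3 intrinsics, pixels), "dist" ([k1, k2, p1, p2, k3] as OpenCV has them; the pictures are not rectified), "camera_from_world" (4x4, takes a point from world to camera coordinates); the wrist camera has in their place "hand_eye" (4x4, takes a point from camera to tool coordinates, whose origin is the TCP and whose axes are the flange's). Camera axes: x right, y down, z forward; pixel columns grow to the right and rows downward; lengths in m; the calibration is good to about 2 mm. A picture is of the moment at which its call begins: read the wrist's pose just before it. get_calibration takes no time and is no camera call.
- robot.sign_off(): hands the job in; it is judged then, once.
Trained networks look in the newest picture that a camera, given by its name, has taken for a name from the list of things; names that differ only in an ending like _2 or _b are one class to them, and where a whole thing is asked for, a point or a joint stands for the part that bears it (a point fixed in the world has none). Each returns a list of dicts, best first, with "confidence" (0 to 1); they miss things now and then, are a little off and sometimes report something else, mostly with a low value. They report only what shows in the picture. A call takes as long as a camera call.
- robot.recognise(camera, name): "position" ([x, y, z] in m, in world coordinates, good to about 4 mm: the middle of the surface that is visible of it).
- robot.silhouettes(camera, name): "pixels" (480x640 bool, what is visible of it).
The state is a dict: "t": time; "joint_positions": joint angles; "joint_velocities": joint speeds; "effort": joint torques, N m; "position": TCP position; "tool_rot": TCP orientation; "contact_force": force on the tool from outside, world axes, zero at the start; "wrist_torque": the same for the moment, N m; "gripper_width": opening from 0.0 (shut) to 1.0 (fully open); "finger_force": force on a finger pad.
Only numpy, scipy, OpenCV 4.12 (cv2) and the standard library are available. Lean on these libraries where they do the work, as an engineer would, in place of code of your own. Each camera call takes 0.05 s, during which the arm holds its last target. There are 200 camera calls.

## Task

Get the waffle maker preheating: with closed fingers push its open lid down by the handle, beside the catch, until it is fully shut, easing it down rather than slamming it; then press the steel catch at the front of the lid down until it snaps in and hooks the lid to the housing; and only then press the red rocker switch over to on. Everything is pushed, nothing is gripped or lifted: leave the waffle maker where it stands and do not disturb the bowl, the plates or the fork beside it.

Things in the scene. Friction and masses are not known exactly. Their poses are not given: they have to be found in the camera images.
- waffle_maker: Black housing of a waffle maker, loose, 3.2 kg in all, 58 mm high. Origin on the worktop under the centre of the waffle plates; x points away from the user (hinge side), y to the user's left. It spans x -105..117, y -186..106 mm; right of y = -110 is the control deck (59 mm high: rocker, lamps, fixed dial). The shut lid spans y -106..106, top at 111 mm. The catch hooks under the lip at the front.
- lid_hinge (a point): Middle of the lid's hinge axis, 100 mm behind the housing's origin and 62 mm up. The axis is level, parallel to the housing's y axis.
- waffle_lid (a joint): Angle of the lid, rad: 0 shut, growing as its front rises (limit 1.4); starts between 0.65 and 1.05. The stiff hinge holds the lid where it is left; pushing straight down on the handle takes about 6 N at its most open, falling to about 1 N near shut. Moving it at under 1.5 rad/s is no slam.
- lid_push (a point): Point on the top face of the lid's black handle, 50 mm left of the catch, so clear of it: a good place to push. Moves with the lid. The handle is 150 mm wide, 30 mm deep in front of the lid, 22 mm thick. With the lid shut the point is 220 mm in front of the hinge axis, 50 mm left of its middle and 36 mm above it (98 mm above the worktop).
- lid_catch (a joint): Angle of the catch, rad: 0 released (thumb pad slants up to the front), 0.35 pressed in and hooked. Snap action: springs back from below about 0.15, snaps in from above 0.19. If pressed in while the lid is open, its hook lands on the housing's lip and keeps the lid from shutting.
- catch_pad (a point): Top of the catch's steel thumb pad, 21 mm in front of its pivot. The pad is 44 mm wide and sticks out 32 mm in front of the middle of the lid's handle. With the lid shut the pivot is 140 mm in front of the housing's origin, 93 mm up; the point is about 105 mm above the worktop when released, 98 mm when hooked. Pressing takes about 4 N here.
- power_switch (a joint): Angle of the red rocker switch, rad: 0 off, 0.28 on. Snap action: springs back from below 0.14, snaps over from above. On is its front half, nearer the user, with a white line; it stands raised while off.
- switch_on_end (a point): Top of the front (on) half of the red rocker, 14 mm in front of its pivot. The rocker is 41 mm long front to back, 24 mm wide; pivot 50 mm in front of and 148 mm right of the housing's origin. The point is about 73 mm above the worktop when off, 69 mm when on; the black bezel round it is 62.5 mm high. Pressing takes 2 to 3 N.
- mixing_bowl: White china bowl, 150 mm across, 67 mm high, to the left of the waffle maker; origin at the centre of its underside. Not to be disturbed.
- plate_stack: Stack of white plates, 172 mm across, 53 mm high, to the right of the waffle maker; origin at the centre of its underside. Not to be disturbed.
- fork: Steel fork, 193 mm long, lying in front of the plates, to the right; origin under its centre. Not to be disturbed.

How it is judged:
By the outcome, as a careful person would: the job done as asked, in the order asked, and still so for the second after the job is handed in, with the robot touching nothing.
It also fails if it takes over 51 s, if anything falls off the work surface, if the arm or the gripper's body presses on something with over 40 N, if the wrist force passes 120 N, or if a joint passes its speed limit or range.

## Working session

There is one attempt and no reset: what is moved stays moved. The work goes in short steps, Python scripts to look and compute and a tool call to move; the robot and the scene stay as the last step left them, time stands still between calls to the robot, and variables do not carry over. Pictures are saved under pics/ and viewed, at most 10 in all, crops included, and the job is handed in when it is done.

Besides the shell and the picture viewer there is one more tool, called after "Call:" as name(argument=value, ...) on one line, values as JSON. arm_command: Moves the arm, as the interface text tells. Its arguments: {"type":"object","properties":{"motion":{"type":"array","items":{"type":"number"}},"grip_force":{"type":"number"}},"required":["motion"]}

```bash
mkdir -p pics; python3 - <<'E'
from bench import robot
import cv2,numpy as np
s=robot.sense();print(s['position'],s['tool_rot'],s['t'])
ims=[]
for c in('scene','top'):
    im=robot.read_camera(c);cv2.imwrite(f'pics/{c}.png',im[:,:,::-1])
    for n in('waffle_maker','lid_push','catch_pad','switch_on_end','lid_hinge','mixing_bowl','plate_stack','fork'):
        try:
            r=robot.recognise(c,n);print(c,n,[(np.round(q['position'],4).tolist(),round(q['confidence'],2)) for q in r[:2]])
        except Exception as e:print(c,n,e)
E
```

```text
[0.15744264 0.60444813 0.22175668] [-3.99141695e-01 -3.11601394e+00  2.19245849e-03] 0.0
scene waffle_maker [([0.6099, 0.0069, 0.0626], 0.75), ([0.5373, -0.2247, 0.0481], 0.27)]
scene lid_push [([0.6283, 0.0397, 0.1945], 0.9)]
scene catch_pad [([0.5489, 0.0926, 0.2252], 0.94)]
scene switch_on_end [([0.5637, -0.0634, 0.0675], 0.6)]
scene lid_hinge [([0.6085, 0.011, 0.0618], 0.68)]
scene mixing_bowl [([0.6668, 0.3324, 0.031], 0.96), ([0.6296, 0.0373, 0.1954], 0.26)]
scene plate_stack [([0.5372, -0.2223, 0.0458], 0.72)]
scene fork [([0.3666, -0.1733, 0.0036], 0.8)]
top waffle_maker [([0.6156, 0.0398, 0.1218], 0.79)]
top lid_push [([0.6458, 0.0658, 0.1996], 0.83)]
top catch_pad [([0.5599, 0.0914, 0.2243], 0.76), ([0.3787, -0.1707, 0.0081], 0.65)]
top switch_on_end [([0.5642, -0.0586, 0.0695], 0.59)]
top lid_hinge [([0.6168, 0.0436, 0.1287], 0.73)]
top mixing_bowl []
top plate_stack [([0.5438, -0.2168, 0.0479], 0.94)]
top fork [([0.379, -0.1702, 0.0062], 0.65)]
```

```bash
python3 -c "
import cv2,numpy as np
a=cv2.imread('pics/scene.png');b=cv2.imread('pics/top.png')
cv2.imwrite('pics/both.png',cv2.resize(np.vstack([a,b]),(440,600)) if 0 else cv2.resize(np.hstack([a,b]),(800,300)))"
```

```text
(no output)
```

View pics/top.png

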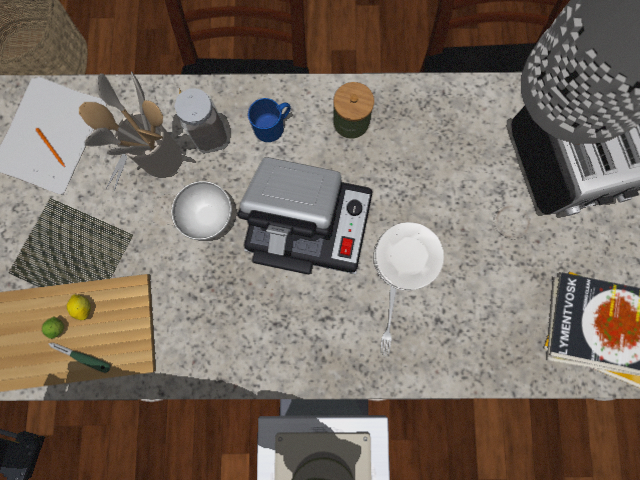

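View pics/scene.png

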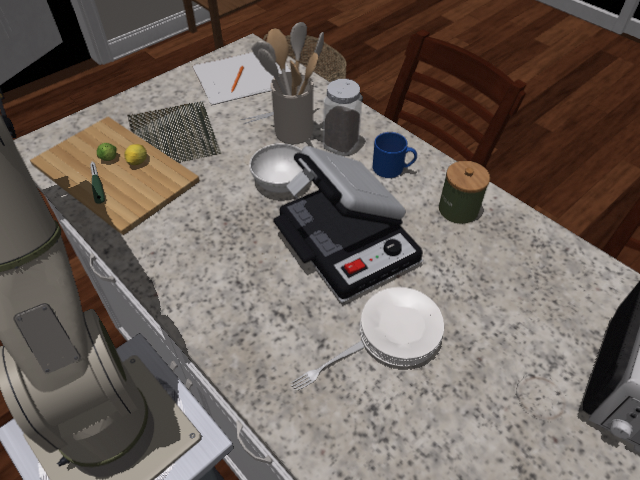

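The top view shows the waffle maker with its deck right (rocker at about (346,246), dial (354,208)) and the open lid with its catch at (279,240). The housing is yawed about -10°. The scene view agrees: rocker (355,266), catch (300,183). I'll zoom in to fit the pose.

```bash
python3 -c "
import cv2,numpy as np
a=cv2.imread('pics/scene.png')[140:305,265:430];b=cv2.imread('pics/top.png')[150:280,235:380]
cv2.imwrite('pics/z.png',np.hstack([cv2.resize(a,(400,400),interpolation=2),cv2.resize(b,(400,359),interpolation=2) if 0 else cv2.copyMakeBorder(cv2.resize(b,(400,359),interpolation=2),0,41,0,0,0)]))"
```

```text
(no output)
```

View pics/z.png

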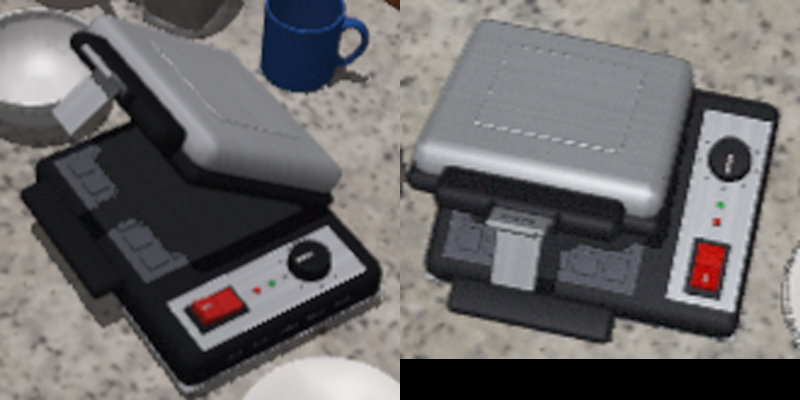

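```bash
cat > fit.py <<'E'
from bench import robot
import cv2,numpy as np
from scipy.optimize import least_squares
from scipy.spatial.transform import Rotation as R
cal={c:robot.get_calibration(c) for c in('scene','top')}
def proj(c,P):
    k=cal[c];T=k['camera_from_world']
    return cv2.projectPoints(np.array(P,float),cv2.Rodrigues(T[:3,:3])[0],T[:3,3],k['K'],np.array(k['dist']))[0][:,0]
def w(p,P):
    return np.array(P)@R.from_euler('z',p[2]).as_matrix().T+[p[0],p[1],0]
def lid(th,r,y,h):
    return [.1-(r*np.cos(th)-h*np.sin(th)) , y, .062+r*np.sin(th)+h*np.cos(th)]
sc=lambda L:np.array(L)/2.4242+[265,140]
tp=lambda L:(np.array(L)-[400,0])/2.7586+[235,150]
obs={'scene':sc([[168,300],[205,352],[335,225],[368,270],[217,307],[53,115],[73,138]]),
 'top':tp([[667,298],[734,316],[703,110],[772,121],[709,269],[492,287],[537,291]])}
def pts(p):
    th,xf,xb,yl,yr=p[3:]
    return w(p,[[xf,yl,.059],[xf,yr,.059],[xb,yl,.059],[xb,yr,.059],[-.05,-.148,.067],lid(th,.267,.022,.045),lid(th,.267,-.022,.045)])
E
python3 - <<'E'
from fit import *
f=lambda p:np.concatenate([(proj(c,pts(p))-obs[c]).ravel() for c in obs])
s=least_squares(f,[.63,.08,-.17,.8,-.09,.09,-.12,-.18],loss='soft_l1')
p=s.x;print(np.round(p,4),np.degrees(p[2]));print(np.round(s.fun.reshape(2,-1,2),1).tolist())
print('push',w(p,lid(p[3],.22,.05,.036)),'shut',w(p,lid(0,.22,.05,.036)))
print('pad',w(p,lid(p[3],.261,0,.043)),'shut',w(p,[-.161,0,.105]),'sw',w(p,[-.064,-.148,.073]))
print('corners',proj('top',w(p,[[.117,-.186,.059],[-.105,-.186,.059],[.117,.106,.03]])))
r=robot.sense();print(R.from_rotvec(r['tool_rot']).as_matrix().round(3))
E
```

```text
[ 0.6436  0.0676 -0.2136  0.4206 -0.0839  0.0956 -0.1132 -0.176 ] -12.237357813038633
[[[-1.0, 1.2], [-0.7, -0.0], [-3.6, 0.3], [-0.5, 0.1], [0.6, 0.7], [-3.0, -3.4], [-0.9, 0.2]], [[-0.2, -1.0], [0.4, -2.3], [1.3, -1.4], [0.6, -0.5], [1.3, -1.4], [-1.4, -1.8], [2.3, 1.0]]]
push [0.5700736  0.13470327 0.18469291] shut [0.53696814 0.14188353 0.098     ]
pad [0.52569285 0.09316651 0.20782396] shut [0.48630165 0.10171007 0.105     ] sw [ 0.54972722 -0.06348737  0.073     ]
corners [[375.96402951 186.18826739]
 [358.82109585 271.39310744]
 [265.25195806 167.2377196 ]]
[[-0.968  0.252  0.   ]
 [ 0.252  0.968  0.   ]
 [-0.     0.    -1.   ]]
```

```bash
python3 - <<'E'
from fit import *
def tri(a,b):
    U=[]
    Ps=[]
    for c,q in(('scene',sc([a])),('top',tp([b]))):
        k=cal[c];U.append(cv2.undistortPoints(q.reshape(1,1,2),k['K'],np.array(k['dist'])).reshape(2,1));Ps.append(k['camera_from_world'][:3])
    X=cv2.triangulatePoints(*Ps,*U)[:,0];return X[:3]/X[3]
p=[.6436,.0676,-.2136]
for n,a,b in(('tipL',(53,113),(492,287)),('tipR',(73,138),(537,291)),('padbackR',(122,85),(551,210)),('handle frontR',(165,155),(617,228)),('handle front L',(75,45),(438,200)),('lid right front bottom',(205,180),(657,240)),('rocker',(217,307),(709,269)),('lid backR',(338,180),(690,70))):
    X=tri(np.array(a,float),np.array(b,float));h=R.from_euler('z',-p[2]).apply(X-[p[0],p[1],0]);
    print(n,X.round(3),'housing',h.round(3),'hinge r,h',.1-h[0].round(3),(h[2]-.062).round(3), 'ang',np.arctan2(h[2]-.062,.1-h[0]).round(3),'rad',np.hypot(h[2]-.062,.1-h[0]).round(3))
for c in cal:
    T=cal[c]['camera_from_world'];print(c,(-T[:3,:3].T@T[:3,3]).round(2))
E
```

```text
tipL [0.526 0.111 0.207] housing [-0.125  0.018  0.207] hinge r,h 0.225 0.145 ang 0.574 rad 0.268
tipR [0.521 0.077 0.206] housing [-0.122 -0.017  0.206] hinge r,h 0.222 0.144 ang 0.575 rad 0.265
padbackR [0.574 0.067 0.241] housing [-0.068 -0.016  0.241] hinge r,h 0.168 0.179 ang 0.819 rad 0.246
handle frontR [0.572 0.016 0.196] housing [-0.059 -0.066  0.196] hinge r,h 0.159 0.134 ang 0.701 rad 0.208
handle front L [0.592 0.155 0.216] housing [-0.069  0.074  0.216] hinge r,h 0.169 0.154 ang 0.74 rad 0.229
lid right front bottom [ 0.57  -0.022  0.194] housing [-0.053 -0.103  0.194] hinge r,h 0.153 0.132 ang 0.712 rad 0.203
rocker [ 0.561 -0.064  0.069] housing [-0.053 -0.146  0.069] hinge r,h 0.153 0.007 ang 0.046 rad 0.153
lid backR [ 0.738 -0.048  0.092] housing [ 0.117 -0.093  0.092] hinge r,h -0.017 0.03 ang 2.086 rad 0.034
scene [ 0.01 -0.54  1.03]
top [ 0.37 -0.01  1.21]
```

Call:
arm_command(motion=[-41,-40,-13,0,0,-2.4,-1,-41,-40,-13,0,0,-2.4,-1,-41,-40,-13,0,0,-2.4,-1,-41,-40,-13,0,0,-2.4,-1,-41,-40,-13,0,0,-2.4,-1,-41,-40,-13,0,0,-2.4,-1,-41,-40,-13,0,0,-2.4,-1,-41,-40,-13,0,0,-2.4,-1], grip_force=10)

```text
t: 1.57
position: [0.3261, 0.3246, 0.297]
tool_rot: [0.334, 3.124, 0.001]
contact_force: [0.8, 1.4, 0.4]
gripper_width: 0.478
finger_force: 0.0
```

Call:
arm_command(motion=[-16.5,-18.5,-5,0,0,0,-1,-16.5,-18.5,-5,0,0,0,-1,-16.5,-18.5,-5,0,0,0,-1,-16.5,-18.5,-5,0,0,0,-1,-16.5,-18.5,-5,0,0,0,-1,-16.5,-18.5,-5,0,0,0,-1,-16.5,-18.5,-5,0,0,0,-1,-16.5,-18.5,-5,0,0,0,-1])

```text
t: 2.23
position: [0.4487, 0.1084, 0.347]
tool_rot: [0.342, 3.122, 0.002]
contact_force: [-1.4, -0.1, 0.5]
gripper_width: 0.008
finger_force: 0.0
```

```bash
python3 - <<'E'
from bench import robot
import cv2
s=robot.sense();print(s['t'],s['position'],s['tool_rot'],s['contact_force'],s['gripper_width'])
cv2.imwrite('pics/w1.png',robot.read_camera('wrist')[:,:,::-1])
E
```

```text
2.2333 [0.44873579 0.10839023 0.34701452] [3.41678537e-01 3.12180984e+00 1.54238371e-03] [-1.3967625  -0.12257812  0.45040002] 0.007727932459502892
```

View pics/w1.png

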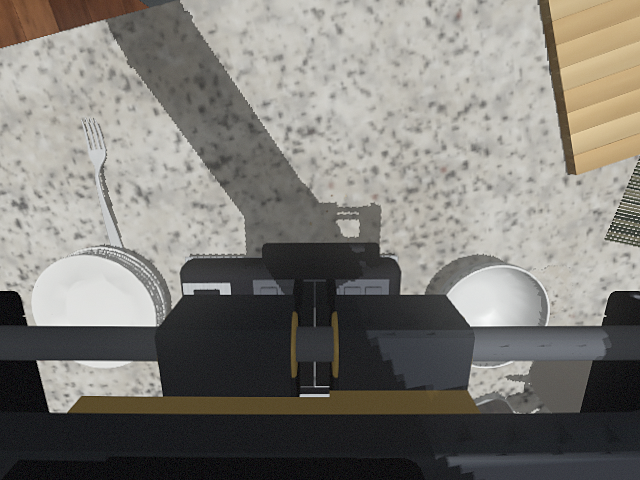

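The wrist view confirms the fit: the housing's front edge spans columns 180–401, which puts its origin at column ~321, level with the tool. Next: hover over the handle's left half.

Call:
arm_command(motion=[-4,2,0,0,0,0,-1,-8,4,0,0,0,0,-1,-12,5.2,0,0,0,0,-1,-15.4,5.2,1,0,0,0,-1,-15.4,5.2,4,0,0,0,-1,-15.4,5.2,6,0,0,0,-1,-15.4,5.2,6,0,0,0,-1,-15.4,5.2,6,0,0,0,-1])

```text
t: 2.95
position: [0.6081, 0.1308, 0.2854]
tool_rot: [-0.33, -3.121, 0.0]
contact_force: [0.2, 0.1, 0.6]
gripper_width: 0.003
finger_force: 0.0
```

```bash
python3 - <<'E'
from bench import robot
import cv2,numpy as np
s=robot.sense();print(s['t'],s['position'],s['tool_rot'],s['contact_force'],s['gripper_width'])
a=robot.read_camera('scene')[120:285,245:410,::-1];b=robot.read_camera('top')[150:280,235:380,::-1]
cv2.imwrite('pics/z2.png',np.hstack([cv2.resize(a,(400,400)),cv2.resize(b,(400,400))]))
E
```

```text
2.95 [0.60808763 0.13080731 0.28543907] [-3.30148290e-01 -3.12140853e+00  4.36335052e-04] [0.21483028 0.13741019 0.59240963] 0.003123210408166954
```

View pics/z2.png

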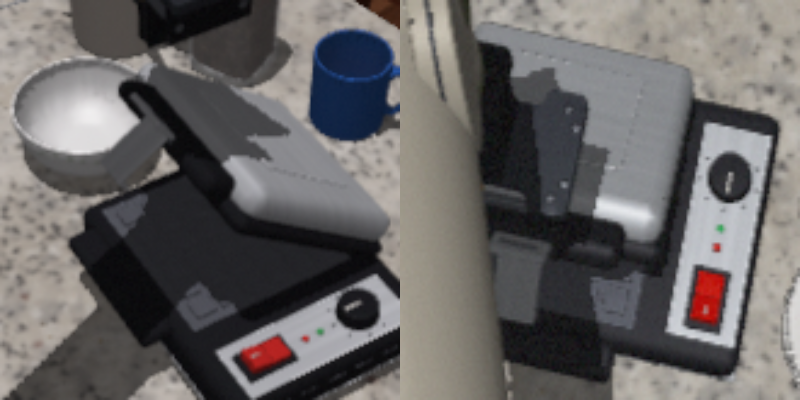

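Fingers sit above the handle's left end (scene crop (140,65)), clear of the catch at (140,135). Descending gently until contact.

Call:
arm_command(motion=[0,0,1,0,0,0,-1,0,0,2,0,0,0,-1,0,0,3,0,0,0,-1,0,0,3.5,0,0,0,-1,0,0,3.5,0,0,0,-1])

```text
t: 3.47
position: [0.6083, 0.1291, 0.2496]
tool_rot: [-0.333, -3.122, 0.001]
contact_force: [0.1, -0.6, -0.7]
gripper_width: 0.009
finger_force: 0.0
```

Call:
arm_command(motion=[0,0,0.5,0,0,0,-1,0,0,1,0,0,0,-1,0,0,1,0,0,0,-1])

```text
t: 3.72
position: [0.6089, 0.1291, 0.2403]
tool_rot: [-0.334, -3.123, 0.001]
contact_force: [0.0, 0.2, -0.2]
gripper_width: 0.006
finger_force: 0.0
```

Call:
arm_command(motion=[0,0,0.4,0,0,0,-1,0,0,0.8,0,0,0,-1,0,0,0.8,0,0,0,-1])

```text
t: 3.97
position: [0.6089, 0.1291, 0.2324]
tool_rot: [-0.334, -3.123, 0.001]
contact_force: [-0.5, -0.4, 0.3]
gripper_width: 0.003
finger_force: 0.0
```

Call:
arm_command(motion=[0,0,0.4,0,0,0,-1,0,0,0.8,0,0,0,-1,0,0,0.8,0,0,0,-1])

```text
t: 4.22
position: [0.609, 0.1292, 0.2246]
tool_rot: [-0.334, -3.123, 0.0]
contact_force: [0.1, -0.4, -0.2]
gripper_width: 0.002
finger_force: 0.3
```

```bash
python3 - <<'E'
from bench import robot
import cv2,numpy as np
a=robot.read_camera('scene')[120:230,265:375,::-1]
cv2.imwrite('pics/z3.png',cv2.resize(a,(600,600),interpolation=2))
E
```

```text
(no output)
```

View pics/z3.png

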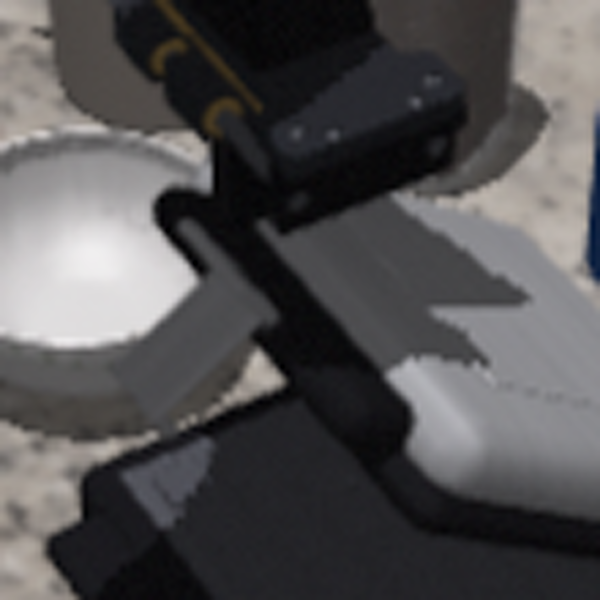

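The fingers at (235,190) are just above the left part of the handle bar (165–400, 200–440), left of the catch (200,320). I'll continue down.

Call:
arm_command(motion=[0,0,0.4,0,0,0,-1,0,0,0.8,0,0,0,-1,0,0,0.8,0,0,0,-1])

```text
t: 4.52
position: [0.6082, 0.1296, 0.217]
tool_rot: [-0.333, -3.122, -0.001]
contact_force: [-4.1, 1.0, 6.2]
gripper_width: 0.005
finger_force: 2.5
```

Call:
arm_command(motion=[0,0,0.4,0,0,0,-1,0,0,0.8,0,0,0,-1,0,0,0.8,0,0,0,-1])

```text
t: 4.77
position: [0.6085, 0.1297, 0.2089]
tool_rot: [-0.333, -3.123, -0.001]
contact_force: [-2.4, 1.6, 2.8]
gripper_width: 0.003
finger_force: 1.5
```

Contact, but the force pointing toward the user means the fingers rest on the lid shell's front edge. Back off, shift about 20 mm toward the user onto the handle.

Call:
arm_command(motion=[0,0,-1.5,0,0,0,-1,0,0,-2.5,0,0,0,-1,1,0,-2.5,0,0,0,-1,2.2,0,-2.5,0,0,0,-1,2.2,0,-1.5,0,0,0,-1,2.2,0,-1,0,0,0,-1,2.2,0,-1,0,0,0,-1])

```text
t: 5.35
position: [0.5873, 0.1335, 0.2176]
tool_rot: [-0.334, -3.122, 0.002]
contact_force: [-0.3, -0.4, -0.7]
gripper_width: 0.003
finger_force: 0.0
```

Call:
arm_command(motion=[0,0,0.4,0,0,0,-1,0,0,0.8,0,0,0,-1,0,0,0.8,0,0,0,-1])

```text
t: 5.6
position: [0.5877, 0.1335, 0.2103]
tool_rot: [-0.334, -3.123, 0.001]
contact_force: [-0.4, 0.2, 0.6]
gripper_width: 0.005
finger_force: 0.2
```

Call:
arm_command(motion=[0,0,0.4,0,0,0,-1,0,0,0.8,0,0,0,-1,0,0,0.8,0,0,0,-1])

```text
t: 5.85
position: [0.5874, 0.1337, 0.2024]
tool_rot: [-0.334, -3.123, 0.001]
contact_force: [0.1, 0.4, 0.8]
gripper_width: 0.006
finger_force: 0.2
```

Call:
arm_command(motion=[0,0,0.4,0,0,0,-1,0,0,0.8,0,0,0,-1,0,0,0.8,0,0,0,-1])

```text
t: 6.1
position: [0.5859, 0.1343, 0.1946]
tool_rot: [-0.332, -3.12, -0.0]
contact_force: [-9.2, 1.1, 6.9]
gripper_width: 0.006
finger_force: 5.2
```

Call:
arm_command(motion=[0,0,-1,0,0,0,-1,0.5,0,-1.4,0,0,0,-1,1.3,0,-1.2,0,0,0,-1,1.3,0,-0.8,0,0,0,-1,1.3,0,-0.8,0,0,0,-1])

```text
t: 6.52
position: [0.5742, 0.1368, 0.2025]
tool_rot: [-0.333, -3.123, -0.0]
contact_force: [-0.1, 0.0, 0.7]
gripper_width: 0.008
finger_force: 0.0
```

Call:
arm_command(motion=[0,0,0.4,0,0,0,-1,0,0,0.8,0,0,0,-1,0,0,0.8,0,0,0,-1])

```text
t: 6.77
position: [0.5746, 0.1364, 0.1942]
tool_rot: [-0.334, -3.123, 0.001]
contact_force: [0.3, 0.1, 0.1]
gripper_width: 0.008
finger_force: 0.1
```

Call:
arm_command(motion=[0,0,0.4,0,0,0,-1,0,0,0.8,0,0,0,-1,0,0,0.8,0,0,0,-1])

```text
t: 7.02
position: [0.5746, 0.1364, 0.1863]
tool_rot: [-0.334, -3.123, 0.001]
contact_force: [0.1, -0.4, -0.1]
gripper_width: 0.003
finger_force: 0.1
```

```bash
python3 - <<'E'
from bench import robot
import cv2,numpy as np
a=robot.read_camera('scene')[120:230,265:375,::-1]
cv2.imwrite('pics/z4.png',cv2.resize(a,(600,600),interpolation=2))
E
```

```text
(no output)
```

View pics/z4.png

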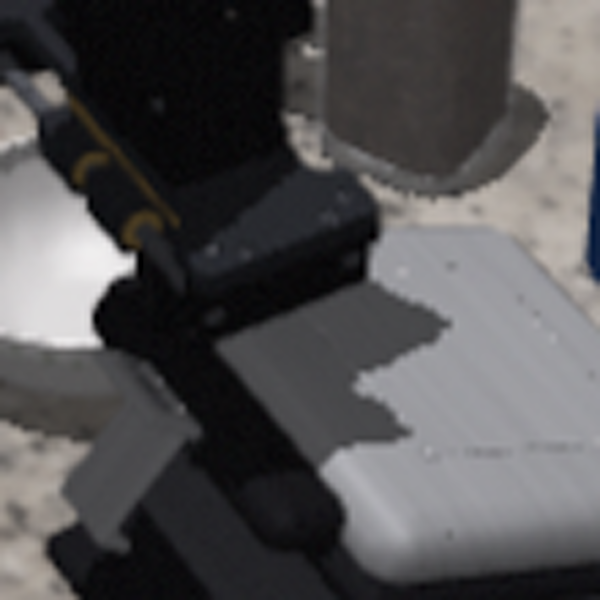

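The lid has lowered; the fingers are above the handle's left end (130,300), clear of the catch (150,380). Carry on.

Call:
arm_command(motion=[0.1,0,0.4,0,0,0,-1,0.3,0,0.8,0,0,0,-1,0.3,0,0.8,0,0,0,-1])

```text
t: 7.32
position: [0.5713, 0.1373, 0.1783]
tool_rot: [-0.333, -3.123, 0.001]
contact_force: [-1.0, 0.5, -0.6]
gripper_width: 0.008
finger_force: 0.0
```

Call:
arm_command(motion=[0.1,0,0.4,0,0,0,-1,0.3,0,0.8,0,0,0,-1,0.3,0,0.8,0,0,0,-1])

```text
t: 7.57
position: [0.5683, 0.138, 0.1703]
tool_rot: [-0.333, -3.123, 0.0]
contact_force: [-0.3, -0.3, 0.2]
gripper_width: 0.004
finger_force: 0.1
```

```bash
python3 - <<'E'
from fit import *
p=[.6436,.0676,-.2136]
z=lambda P:((proj('scene',P)-[265,120])*600/110).round(0).astype(int).tolist()
print('tcp z3',z([[.609,.1292,.2246]]),'z4',z([[.5746,.1364,.1863]]))
for th in(.3,.4,.5,.6,.7):
    print(th,'handle L/R topfront',z(w(p,[lid(th,.235,s*.075,.036) for s in(1,-1)])),'topback',z(w(p,[lid(th,.206,s*.075,.036) for s in(1,-1)])),'botfront',z(w(p,[lid(th,.235,s*.075,.014) for s in(1,-1)])),'shellR',z(w(p,[lid(th,.206,-.106,.02)])),'padtip',z(w(p,[lid(th,.267,.022,.045),lid(th,.267,-.022,.045)])))
E
```

```text
tcp z3 [[239, 207]] z4 [[164, 310]]
0.3 handle L/R topfront [[70, 342], [258, 582]] topback [[131, 333], [321, 569]] botfront [[59, 384], [244, 625]] shellR [[352, 653]] padtip [[69, 417], [124, 489]]
0.4 handle L/R topfront [[92, 294], [284, 534]] topback [[152, 291], [345, 527]] botfront [[76, 338], [265, 578]] shellR [[373, 612]] padtip [[96, 361], [152, 432]]
0.5 handle L/R topfront [[120, 246], [316, 485]] topback [[177, 250], [373, 485]] botfront [[99, 291], [291, 530]] shellR [[399, 570]] padtip [[130, 304], [187, 375]]
0.6 handle L/R topfront [[152, 198], [352, 435]] topback [[206, 209], [406, 442]] botfront [[126, 244], [322, 482]] shellR [[428, 528]] padtip [[169, 248], [228, 319]]
0.7 handle L/R topfront [[189, 151], [393, 386]] topback [[239, 169], [442, 400]] botfront [[159, 196], [359, 433]] shellR [[462, 486]] padtip [[214, 193], [274, 263]]
```

Call:
arm_command(motion=[0.2,0,0.4,0,0,0,-1,0.3,0,0.6,0,0,0,-1,0.3,0,0.6,0,0,0,-1])

```text
t: 7.82
position: [0.5655, 0.1386, 0.1647]
tool_rot: [-0.333, -3.123, 0.0]
contact_force: [-2.4, 1.0, -0.0]
gripper_width: 0.004
finger_force: 1.2
```

```bash
python3 - <<'E'
from bench import robot
import cv2,numpy as np
s=robot.sense();print(s['position'],s['contact_force'])
a=robot.read_camera('scene')[130:230,250:350,::-1]
cv2.imwrite('pics/z5.png',cv2.convertScaleAbs(cv2.resize(a,(600,600),interpolation=2),alpha=2.5,beta=20))
for c in('scene','top'):
  for n in('lid_push','catch_pad'):print(c,n,[(np.round(q['position'],3).tolist(),round(q['confidence'],2)) for q in robot.recognise(c,n)[:1]])
E
```

```text
[0.5654521  0.13861992 0.16468728] [-2.37435004  1.0045855  -0.0380675 ]
scene lid_push [([0.617, 0.041, 0.14], 0.97)]
scene catch_pad [([0.506, 0.1, 0.154], 0.88)]
top lid_push [([0.643, 0.03, 0.186], 0.93)]
top catch_pad [([0.563, 0.093, 0.227], 0.89)]
```

View pics/z5.png

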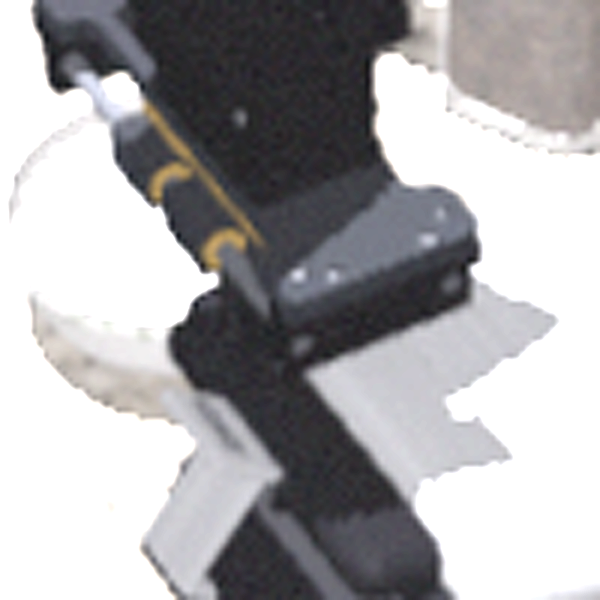

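The fingertip is brushing the shell front just behind the handle (back edge at (-82,165) mm, which implies θ≈0.3). I'll shift 10 mm toward the user and follow the arc.

Call:
arm_command(motion=[0,0,-1,0,0,0,-1,1,0,-1,0,0,0,-1,1.2,0,-0.5,0,0,0,-1,1.2,0,0,0,0,0,-1,1.2,0,0,0,0,0,-1])

```text
t: 8.48
position: [0.5538, 0.141, 0.1643]
tool_rot: [-0.333, -3.123, 0.0]
contact_force: [-0.0, 0.2, -0.3]
gripper_width: 0.007
finger_force: 0.0
```

Call:
arm_command(motion=[0.15,0,0.4,0,0,0,-1,0.3,0,0.8,0,0,0,-1,0.3,0,0.8,0,0,0,-1])

```text
t: 8.73
position: [0.5509, 0.1415, 0.1562]
tool_rot: [-0.334, -3.123, 0.001]
contact_force: [-0.3, -0.1, 0.3]
gripper_width: 0.001
finger_force: 0.0
```

Call:
arm_command(motion=[0.15,0,0.4,0,0,0,-1,0.3,0,0.8,0,0,0,-1,0.3,0,0.8,0,0,0,-1])

```text
t: 8.98
position: [0.5479, 0.1422, 0.1483]
tool_rot: [-0.334, -3.123, 0.001]
contact_force: [-0.1, 0.5, 0.5]
gripper_width: 0.009
finger_force: 0.0
```

```bash
python3 - <<'E'
from fit import *
s=robot.sense();print(s['position'],s['contact_force'])
p=[.6436,.0676,-.2136]
a=robot.read_camera('scene')[:,:,::-1];a=cv2.convertScaleAbs(a,alpha=2.5,beta=25)
S=8;a=a[145:220,250:350];a=cv2.resize(a,None,fx=S,fy=S,interpolation=2)
q=lambda P:((proj('scene',P)-[250,145]+.5)*S).astype(int)
T=s['position'];Rm=R.from_rotvec(s['tool_rot']).as_matrix()
f=T+np.array([[.0095,.015,0],[.0095,-.015,0],[-.0095,-.015,0],[-.0095,.015,0]])@Rm.T
cv2.polylines(a,[q(f)],True,(0,0,255),1)
for th,col in((.3,(0,255,0)),(.2,(255,0,0))):
    cv2.polylines(a,[q(w(p,[lid(th,r,y,.036) for r,y in((.205,.075),(.235,.075),(.235,-.075),(.205,-.075))]))],True,col,1)
cv2.imwrite('pics/z6.png',a)
E
```

```text
[0.54791301 0.1422394  0.14833097] [-0.14879993  0.5326414   0.47000998]
```

View pics/z6.png

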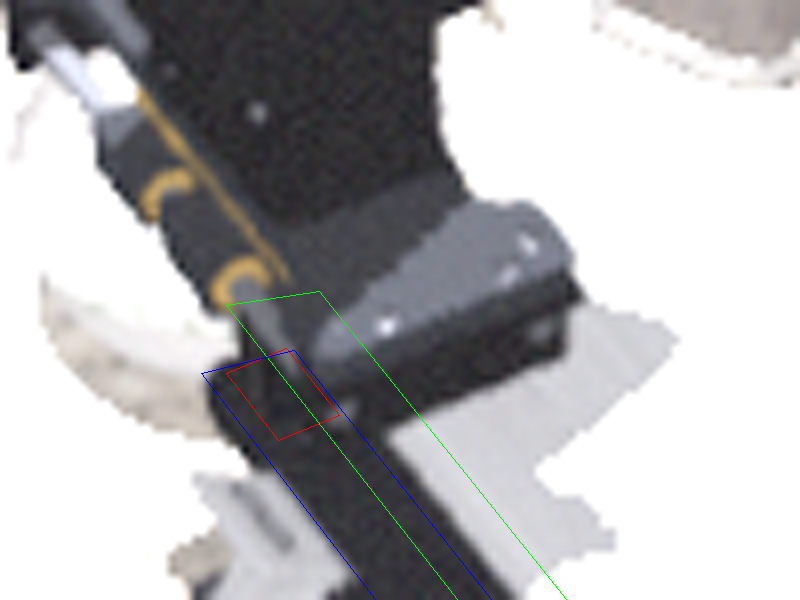

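The overlay shows the lid at θ≈0.2 (blue outline matches), with the fingertip (red, about (285,395)) just above the handle. Continue along the arc.

Call:
arm_command(motion=[0.1,0,0.4,0,0,0,-1,0.3,0,0.8,0,0,0,-1,0.3,0,0.8,0,0,0,-1])

```text
t: 9.28
position: [0.5449, 0.1429, 0.1404]
tool_rot: [-0.333, -3.123, 0.001]
contact_force: [0.6, -0.5, 0.1]
gripper_width: 0.004
finger_force: 0.0
```

Call:
arm_command(motion=[0.1,0,0.4,0,0,0,-1,0.2,0,0.8,0,0,0,-1,0.2,0,0.8,0,0,0,-1])

```text
t: 9.53
position: [0.5431, 0.1433, 0.1324]
tool_rot: [-0.333, -3.123, 0.001]
contact_force: [0.6, 0.3, 0.4]
gripper_width: 0.007
finger_force: 0.0
```

Call:
arm_command(motion=[0.1,0,0.4,0,0,0,-1,0.2,0,0.8,0,0,0,-1,0.2,0,0.8,0,0,0,-1])

```text
t: 9.78
position: [0.5411, 0.1437, 0.1244]
tool_rot: [-0.334, -3.123, 0.001]
contact_force: [-0.0, -0.4, 0.0]
gripper_width: 0.002
finger_force: 0.0
```

Call:
arm_command(motion=[0.1,0,0.4,0,0,0,-1,0.2,0,0.8,0,0,0,-1,0.3,0,1.2,0,0,0,-1,0.3,0,1.6,0,0,0,-1,0.3,0,1.6,0,0,0,-1])

```text
t: 10.2
position: [0.5382, 0.1443, 0.1083]
tool_rot: [-0.333, -3.123, 0.001]
contact_force: [0.5, -0.4, 0.7]
gripper_width: 0.003
finger_force: 0.0
```

Call:
arm_command(motion=[0,0,0.3,0,0,0,-1,0,0,0.6,0,0,0,-1,0,0,0.9,0,0,0,-1,0,0,0.9,0,0,0,-1])

```text
t: 10.53
position: [0.5385, 0.1442, 0.0996]
tool_rot: [-0.334, -3.123, 0.001]
contact_force: [-0.3, 0.8, -0.1]
gripper_width: 0.01
finger_force: 0.0
```

Call:
arm_command(motion=[0,0,0.2,0,0,0,-1,0,0,0.4,0,0,0,-1,0,0,0.4,0,0,0,-1])

```text
t: 10.78
position: [0.539, 0.1444, 0.0983]
tool_rot: [-0.334, -3.124, -0.002]
contact_force: [-9.2, -3.3, 20.6]
gripper_width: 0.002
finger_force: 10.8
```

```bash
python3 - <<'E'
from fit import *
s=robot.sense();print(s['position'],s['contact_force'])
for c in cal:
  a=robot.read_camera(c)[:,:,::-1];a=cv2.convertScaleAbs(a,alpha=1.6,beta=15)
  o=(240,135) if c=='scene' else (225,155)
  cv2.imwrite(f'pics/f_{c}.png',cv2.resize(a[o[1]:o[1]+150,o[0]:o[0]+100*4//3*3//4+0],(400,600),interpolation=2))
cv2.imwrite('pics/z7.png',np.hstack([cv2.imread(f'pics/f_{c}.png') for c in cal]))
E
```

```text
[0.53900273 0.14441724 0.09827398] [-9.16637332 -3.27098408 20.56075733]
```

View pics/z7.png

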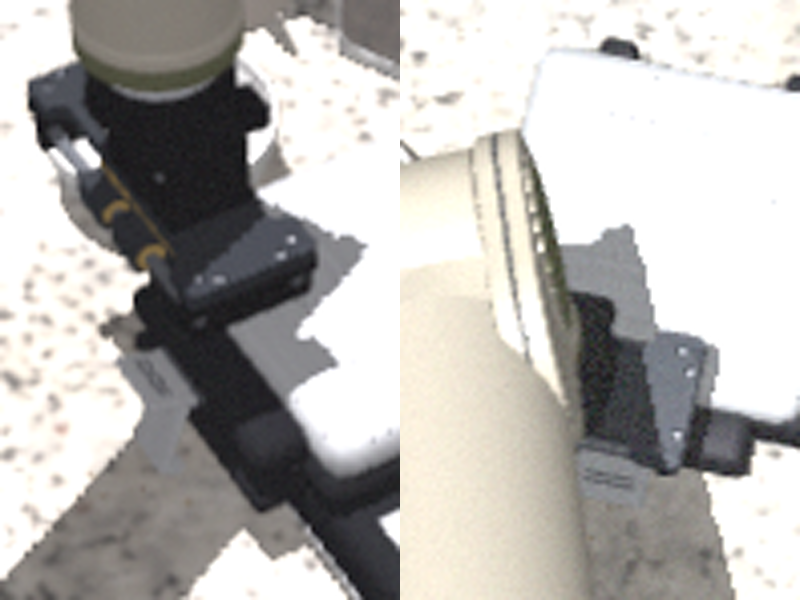

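The lid is shut: the tip stopped at z = 98.3 mm with 20 N, and the lid lies flush in both crops. The catch pad sits in front of the handle (top crop (615,480)). Now retreat and measure it.

Call:
arm_command(motion=[0,0,-0.5,0,0,0,-1,0,0,-2.5,0,0,0,-1,0,0,-5,0,0,0,-1,2,-2.5,-5,0,0,0,-1,4.2,-5.2,-5,0,0,0,-1,4.2,-5.2,-5,0,0,0,-1])

```text
t: 11.38
position: [0.4831, 0.0981, 0.1458]
tool_rot: [-0.34, -3.12, 0.001]
contact_force: [0.6, -0.5, 0.1]
gripper_width: 0.005
finger_force: 0.0
```

```bash
python3 - <<'E'
from fit import *
s=robot.sense();print(s['t'],s['position'],s['contact_force'])
p=[.6436,.0676,-.2136]
print('target pad',w(p,[-.161,0,.105]),'proj top',proj('top',w(p,[[-.161,0,.105]])),'scene',proj('scene',w(p,[[-.161,0,.105],[-.05,-.148,.067]])))
for c in cal:
  robot.read_camera(c)
  for n in('switch_on_end','catch_pad','lid_push'):
    r=robot.recognise(c,n)[:1];print(c,n,[(np.round(q['position'],3).tolist(),round(q['confidence'],2)) for q in r])
  m=robot.silhouettes(c,'catch_pad')
  if m:
    v,u=np.nonzero(m[0]['pixels']);print(c,'sil',m[0]['confidence'],u.min(),u.max(),v.min(),v.max(),u.mean(),v.mean())
  m=robot.silhouettes(c,'switch_on_end')
  if m:
    v,u=np.nonzero(m[0]['pixels']);print(c,'sw sil',m[0]['confidence'],u.mean(),v.mean(),'model',proj(c,w(p,[[-.05,-.148,.067]])))
E
```

```text
11.3833 [0.4830945  0.09812921 0.14581522] [ 0.55440483 -0.48011617  0.14585068]
target pad [0.48625887 0.10172869 0.105     ] proj top [[278.15562346 275.95129359]] scene [[276.49730766 231.12717301]
 [355.12401065 267.34677481]]
scene switch_on_end [([0.565, -0.062, 0.066], 0.71)]
scene catch_pad [([0.488, 0.095, 0.088], 0.64)]
scene lid_push [([0.626, 0.047, 0.109], 0.62)]
scene sil 0.61 269 288 223 252 278.96491228070175 236.76491228070176
scene sw sil 0.48 353.9939393939394 265.92121212121214 model [[355.12401065 267.34677481]]
top switch_on_end [([0.563, -0.061, 0.07], 0.7)]
top catch_pad [([0.649, 0.01, 0.113], 0.3)]
top lid_push [([0.656, 0.046, 0.111], 0.96)]
top sw sil 0.73 345.9605263157895 246.2828947368421 model [[348.27789155 246.1307705 ]]
```

The pad and rocker agree with the model, and the fingers are right over the pad. Pressing.

Call:
arm_command(motion=[0,0.3,1.5,0,0,0,-1,0,0.3,3,0,0,0,-1,0,0.3,3.6,0,0,0,-1,0,0.3,4,0,0,0,-1,0,0.3,4.2,0,0,0,-1,0,0.3,4.2,0,0,0,-1])

```text
t: 12.48
position: [0.4875, 0.1052, 0.1044]
tool_rot: [0.334, 3.124, -0.0]
contact_force: [0.3, -0.3, -0.1]
gripper_width: 0.006
finger_force: 0.0
```

Call:
arm_command(motion=[0,0,0.2,0,0,0,-1,0,0,0.4,0,0,0,-1,0,0,0.6,0,0,0,-1,0,0,0.6,0,0,0,-1])

```text
t: 12.82
position: [0.4877, 0.1054, 0.0985]
tool_rot: [0.334, 3.123, 0.001]
contact_force: [-0.0, -0.2, 0.1]
gripper_width: 0.007
finger_force: 0.1
```

Call:
arm_command(motion=[0,0,0.2,0,0,0,-1,0,0,0.4,0,0,0,-1,0,0,0.4,0,0,0,-1])

```text
t: 13.07
position: [0.4878, 0.1055, 0.0976]
tool_rot: [-0.334, -3.123, -0.003]
contact_force: [-17.0, -4.5, 42.1]
gripper_width: 0.005
finger_force: 21.1
```

Hard stop at 97.6 mm, so the catch is pressed in. Retreat, move over the switch and check.

Call:
arm_command(motion=[0,0,-0.5,0,0,0,-1,0,0,-2.5,0,0,0,-1,0,0,-5,0,0,0,-1,-2,-4,-5,0,0,0,-1,-4,-7.5,-5,0,0,0,-1,-7,-11,-5,0,0,0,-1,-9.4,-14.9,-5,0,0,0,-1,-9.4,-14.9,-5,0,0,0,-1])

```text
t: 13.73
position: [0.5488, -0.0673, 0.1448]
tool_rot: [0.344, 3.121, -0.004]
contact_force: [-1.2, -0.5, -0.5]
gripper_width: 0.004
finger_force: 0.0
```

```bash
python3 - <<'E'
from fit import *
s=robot.sense();print(s['t'],s['position'],s['contact_force'])
p=[.6436,.0676,-.2136]
for c in cal:
  robot.read_camera(c)
  for n in('switch_on_end','catch_pad','lid_push','waffle_maker'):
    r=robot.recognise(c,n)[:1];print(c,n,[(np.round(q['position'],3).tolist(),round(q['confidence'],2)) for q in r])
  for m in robot.silhouettes(c,'catch_pad')[:1]:
    v,u=np.nonzero(m['pixels']);print(c,'sil',m['confidence'],u.min(),u.max(),v.min(),v.max(),u.mean(),v.mean())
P=w(p,[[-.161,.022,.105],[-.161,.022,.098]]);print(proj('scene',P))
E
```

```text
13.7333 [ 0.54881886 -0.06732099  0.14480389] [-1.19655284 -0.48083878 -0.50361927]
scene switch_on_end [([0.563, -0.063, 0.067], 0.77)]
scene catch_pad [([0.494, 0.1, 0.1], 0.65)]
scene lid_push [([0.558, 0.084, 0.104], 0.95)]
scene waffle_maker [([0.563, -0.006, 0.078], 0.63)]
scene sil 0.75 269 291 222 250 280.751497005988 233.98502994011977
top switch_on_end []
top catch_pad [([0.5, 0.106, 0.099], 0.69)]
top lid_push [([0.533, -0.232, 0.046], 0.73)]
top waffle_maker [([0.626, 0.089, 0.11], 0.63)]
top sil 0.62 268 286 267 281 276.94690265486724 273.70353982300884
[[271.79198168 224.6303874 ]
 [271.98586585 226.71801181]]
```

Catch is in: no force at 98.5 mm, hard stop at 97.6. A released pad would have been met at 105. Now the switch.

Call:
arm_command(motion=[0,0,2,0,0,0,-1,0,0,4,0,0,0,-1,0,0,6,0,0,0,-1,0,0,6.6,0,0,0,-1,0,0,6.6,0,0,0,-1])

```text
t: 14.75
position: [0.5467, -0.06, 0.077]
tool_rot: [-0.333, -3.121, 0.001]
contact_force: [-0.7, -0.2, -0.0]
gripper_width: 0.004
finger_force: 0.0
```

Call:
arm_command(motion=[-0.2,-0.1,0.2,0,0,0,-1,-0.2,-0.1,0.4,0,0,0,-1,-0.2,-0.1,0.6,0,0,0,-1,-0.2,-0.1,0.6,0,0,0,-1])

```text
t: 15.08
position: [0.5498, -0.0616, 0.0727]
tool_rot: [0.334, 3.123, 0.0]
contact_force: [0.1, -1.2, 0.7]
gripper_width: 0.006
finger_force: 0.5
```

Call:
arm_command(motion=[0,0,0.2,0,0,0,-1,0,0,0.3,0,0,0,-1,0,0,0.3,0,0,0,-1])

```text
t: 15.33
position: [0.5497, -0.0615, 0.0693]
tool_rot: [0.334, 3.123, 0.0]
contact_force: [-0.0, 0.4, 1.9]
gripper_width: 0.003
finger_force: 0.3
```

Call:
arm_command(motion=[0,0,0.2,0,0,0,-1,0,0,0.2,0,0,0,-1])

```text
t: 15.5
position: [0.5499, -0.0615, 0.0688]
tool_rot: [0.334, 3.123, 0.002]
contact_force: [-7.0, 1.8, 17.8]
gripper_width: 0.007
finger_force: 9.1
```

Call:
arm_command(motion=[0,0,-0.5,0,0,0,-1,0,0,-2,0,0,0,-1,0,0,-6,0,0,0,-1,0,0,-10,0,0,0,-1,0,0,-13,0,0,0,-1,6,0,-15,0,0,0,-1,12,0,-15,0,0,0,-1,12,0,-15,0,0,0,-1])

```text
t: 16.17
position: [0.4312, -0.0365, 0.2175]
tool_rot: [0.335, 3.123, -0.002]
contact_force: [-0.7, 1.5, 0.6]
gripper_width: 0.003
finger_force: 0.0
```

```bash
python3 - <<'E'
from fit import *
s=robot.sense();print(s['t'],s['position'],s['contact_force'])
old=cv2.imread('pics/top.png');new=robot.read_camera('top')[:,:,::-1];sn=robot.read_camera('scene')[:,:,::-1]
so=cv2.imread('pics/scene.png')
for c in('scene','top'):
  for n in('switch_on_end','catch_pad','lid_push','plate_stack','fork','mixing_bowl'):
    r=robot.recognise(c,n)[:1];print(c,n,[(np.round(q['position'],3).tolist(),round(q['confidence'],2)) for q in r])
# red rocker shading: mean colour of front/back half in scene
p=[.6436,.0676,-.2136]
for nm,im in(('old',so),('new',sn)):
    for hx in(-.064,-.057,-.043,-.036):
        u,v=proj('scene',w(p,[[hx,-.146,.068]]))[0].round().astype(int);print(nm,hx,im[v-1:v+2,u-1:u+2].mean((0,1)).round())
# deck displacement
o=cv2.cvtColor(so[225:300,330:425],cv2.COLOR_BGR2GRAY).astype('f4');n=cv2.cvtColor(sn[225:300,330:425],cv2.COLOR_BGR2GRAY).astype('f4')
print(cv2.phaseCorrelate(o,n))
E
```

```text
16.1667 [ 0.43117437 -0.03647765  0.21752203] [-0.69000208  1.51263237  0.6182996 ]
scene switch_on_end [([0.565, -0.062, 0.069], 0.64)]
scene catch_pad [([0.369, -0.169, 0.005], 0.61)]
scene lid_push [([0.662, 0.032, 0.108], 0.94)]
scene plate_stack [([0.536, -0.222, 0.047], 0.86)]
scene fork [([0.368, -0.171, 0.005], 0.84)]
scene mixing_bowl []
top switch_on_end [([0.571, -0.059, 0.071], 0.47)]
top catch_pad [([0.498, 0.104, 0.099], 0.69)]
top lid_push [([0.625, 0.08, 0.112], 0.6)]
top plate_stack [([0.543, -0.221, 0.045], 0.91)]
top fork [([0.437, -0.181, 0.013], 0.38)]
top mixing_bowl [([0.669, 0.312, 0.021], 0.84)]
old -0.064 [ 26.  28. 147.]
old -0.057 [ 31.  33. 165.]
old -0.043 [ 31.  33. 172.]
old -0.036 [ 31.  32. 171.]
new -0.064 [ 65.  68. 178.]
new -0.057 [ 35.  38. 186.]
new -0.043 [ 38.  41. 190.]
new -0.036 [ 38.  40. 189.]
((-0.016278070713831028, 0.47929638193668467), 0.8555507649315728)
```

```bash
python3 -c "
from bench import robot
print(robot.sign_off())"
```

```text
the job is handed in; nothing more can be done
None
```

I shut the lid, pressed the catch in, then pressed the switch to on, and handed the job in at about 16 s with the arm clear; no verdict came back. Hard stops were at 98.3, 97.6 and 68.8 mm, as expected for shut, hooked and on. The fingers twice caught the lid shell before reaching the handle and I could not measure the lid's speed, so I can't rule out a slam. The housing moved under about 1 mm.

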